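# Put three dive regulator parts back in their own service trays

## Task

The three parts on the service bench are standing in each other's trays. Using the empty rubber mat as the spare spot to park one of them, rearrange them so that the cylinder valve stands in the middle of the round dish, the regulator first stage in the middle of the square tray, and the pressure gauge in the middle of the large compartment of the divided tray. Set every part down upright rather than dropping it, never tip one over, and leave the bottle, the jar and the beaker where they are.

Things in the scene. Friction and masses are not known exactly. Their poses are not given: they have to be found in the camera images.
- valve: Dive cylinder valve, loose, upright, 0.4-0.65 kg. Foot: black cap, 50 dia x 14 mm; brass stem; steel block from 28 to 84 mm height, 30 mm in x, 34 in y; top stud to 93. Black handwheel (34 dia) out to y = +44 mm, brass outlet (28 dia) out to y = -39, both centred 50 mm up. The flat faces across x are free to grip, about 60 mm up. Origin: centre of the foot's underside; z up.
- first_stage: Regulator first stage, loose, upright, 0.4-0.65 kg. Round steel foot 50 mm dia to 24 mm height, with four small brass ports (to 27 mm from the axis); plain barrel 38 mm dia from 24 to 68 mm; black cap 34 mm dia to 78 mm. Grip the barrel from any side, about 55 mm up. Origin: centre of the underside; z up.
- gauge: Bench pressure gauge, loose, upright, 0.24-0.38 kg. Dark steel foot 50 dia x 14 mm, thin brass stem, upright round dial housing of black rubber, 60 dia x 26 mm thick, centre 59 mm up (top 89), white face to -x. Its thickness lies along x (-13 to +13 mm), centred over the foot: grip across it, about 62 mm up. Origin: centre of the foot's underside; z up.
- dish: White round dish, 82 mm outside and 74 mm inside diameter. Inner floor 4 mm above the underside; rim 14 mm high, 4 mm thick. Fixed. Home of the valve. Origin: centre of its underside; z up.
- square_tray: White square tray with one compartment, 82 mm outside and 74 mm inside along x and y. Inner floor 4 mm above the underside; rim 14 mm high, 4 mm thick. Fixed. Home of the first stage. Origin: centre of its underside; z up.
- divided_tray: White oblong tray, 82 mm along x and 126 mm along y, with a wall across it: a large square compartment (74 mm inside) and, on its +y side, a small one (40 mm along y) holding three black sealing rings. Inner floor 4 mm above the underside; rim 14 mm high, 4 mm thick. Fixed. Home of the gauge, in the large compartment. Origin: underneath the centre of the LARGE compartment; z up. 
- mat: Flat square black rubber mat, 110 x 110 x 4 mm, empty at the start: the spare spot. Fixed. Origin: centre of its underside; its top is 4 mm above.
- bottle: Bystander: loose white plastic bottle with a black cap, 52 mm diameter, 110 mm tall. Origin: centre of its underside.
- jar: Bystander: loose amber glass jar with a steel lid, 56 mm diameter, 45 mm tall. Origin: centre of its underside.
- beaker: Bystander: loose open steel beaker, 56 mm diameter, 50 mm tall. Origin: centre of its underside.
Things that resemble listed ones, but are neither listed nor needed, are in the scene too. Leave any pink look-alike of the square_tray alone. Leave any purple look-alike of the first_stage alone.

How it is judged:
By the outcome, as a careful person would: the job done as asked, in the order asked, and still so for the second after the job is handed in, with the robot touching nothing.
It also fails if it takes over 117 s, if anything falls off the work surface, if the arm or the gripper's body presses on something with over 40 N, if the wrist force passes 120 N, or if a joint passes its speed limit or range.

## Robot

A 7-joint arm with a two-finger parallel gripper is mounted at the origin on the work surface. World frame = base frame: x ahead of the robot, y to its left, z up, the work surface at z = 0. Lengths are in m, angles in rad, forces in N, time in s.
With the tool pointing down it reaches from about 0.4 to 0.85 m from the base axis. Payload 4.5 kg.
Tool frame: the origin (TCP) lies on the centre line of the jaws, within the pads' length; the fingertips stand 25 mm ahead of it and the grasp point (between the pads) lies 6 mm ahead of it; y points along the fingers, z is the direction in which the jaws open and shut, and the axes are right-handed (so a half turn about y gives the same grasp; the last joint's range is limited). The gripper opens to 88 mm and grips with 3 to 60 N. Pads are 18 mm wide; open, the fingers measure 123 mm over their backs; the gripper's body (75 mm by 187 mm) begins 45 mm behind the grasp point.
Start: joints at [1.347, 0.689, -0.195, 1.565, 0.157, 0.902, -0.215], TCP at [0.159, -0.604, 0.264] pointing down, gripper open.
Joint ranges: [-3.01, 3.01], [-0.46, 2.08], [-1.47, 1.51], [0.13, 2.56], [-1, 4.14], [0.04, 2.09], [-2.66, 2.66]. Speed limits (rad/s): [2.57, 2.57, 3.14, 3.14, 3.14, 3.14, 3.14].

## Interface

Orientations are given as a unit quaternion [w, x, y, z].
In Python, from rig import readout, viewer, job gives the robot as it stands.
- The arm moves only by the tool jog_arm, never from a script. Its argument "increments" is a list of rows, each an object of numbers: "x", "y", "z": the shift along the world's x, y, z normalised to -1 to 1, where 1 is 0.2 m; "turn": the turn about the world's z normalised to -1 to 1, where 1 is 360 degrees; "grip": the opening, from -1 (shut) to 1 (fully open), so that 0 is half open. In form: [{"x": .., "y": .., "z": .., "turn": .., "grip": ..}, ...]. A call has 1 to 12 rows; each row shifts and turns the pose as measured when the row begins; what a row does not reach is not made up. A row lasts 1/8 s, in which the tool goes at most 62.5 mm and 10.7 degrees, less where a joint would pass 70% of its speed; a pose out of reach is approached as far as the arm can. A call with a number of a shift or a turn outside -1 to 1 is refused whole. A call with a gripper value outside its range is refused whole. The fingers move at their own pace and stop on an object; the grip force is fixed at half the most. Time passes only in rows, so rows that do not move let the fingers close. It gives the time, the measured TCP pose, the force and the opening at its end, in the units of the state.
- readout.read_state(): the state, without advancing time (a new reading comes with each control period).
- viewer.capture(name): name is "scene" or "side" or "wrist"; returns (picture, depth): 480x640x3 uint8, red, green, blue; 480x640 float32, m along the optical axis (not along the pixel's ray), 0 where there is no reading.
- viewer.camera_model(name): a dict with "fx", "fy", "cx", "cy" (pixels), "k1" (the pictures are not rectified: a ray, as slopes to the right and down, at radius r is drawn at 1 + k1 r^2 times it, then the intrinsics apply), "extrinsics" (4x4, takes a point from camera to world coordinates); the wrist camera has in their place "hand_eye" (4x4, takes a point from camera to tool coordinates, whose origin is the TCP and whose axes are the tool frame's). Camera axes: x right, y down, z forward; pixel columns grow to the right and rows downward; lengths in m; the calibration is good to about 2 mm. A picture is of the moment at which its call begins: read the wrist's pose just before it. camera_model takes no time and is no camera call.
- job.hand_in(): hands the job in, once; it reports no verdict.
The state is a dict: "time_s": time; "joints": joint angles; "joint_vel": joint speeds; "joint_torque": joint torques, N m; "position": TCP position; "eef_rot": TCP orientation; "ft_force": force on the tool from outside, world axes, zero at the start; "moment": the same for the moment, N m; "gripper_width": finger opening in m.
Only numpy, scipy, OpenCV 4.12 (cv2) and the standard library are available. Lean on these libraries where they do the work, as an engineer would, in place of code of your own. Each camera call takes 0.05 s, during which the arm holds its last target. There are 200 camera calls.

## Working session

There is one attempt and no reset: what is moved stays moved. The work goes in short steps, Python scripts to look and compute and a tool call to move; the robot and the scene stay as the last step left them, time stands still between calls to the robot, and variables do not carry over. Pictures are saved under pics/ and viewed, about 12 in all and at most 16, crops included, and the job is handed in when it is done.

Besides the shell and the picture viewer there is one more tool, called as name(argument=value, ...), one argument or row to a line, values as JSON. jog_arm: Moves the arm, as the interface text tells. Scaled input: -1 to 1 covers 0.2 m each way for a shift and 360 degrees each way for a turn. Its arguments: {"type":"object","properties":{"increments":{"type":"array"}},"required":["increments"]}

```bash
ls; mkdir -p pics
python3 - <<'E'
from rig import readout, viewer
import cv2,numpy as np
s=readout.read_state();print(s)
for n in("scene","side","wrist"):
    p,d=viewer.capture(n);cv2.imwrite(f"pics/{n}0.png",p[:,:,::-1]);np.save(f"pics/{n}0.npy",d)
    m=viewer.camera_model(n);print(n,{k:np.round(v,4).tolist() for k,v in m.items()})
E
```

```text
pics
{'time_s': 0.0, 'joints': array([ 1.34681708,  0.68998879, -0.19449879,  1.56636887,  0.15734015,
        0.90248986, -0.21509566]), 'joint_vel': array([-0.00044349, -0.0009879 , -0.00109143, -0.00033793, -0.00074379,
       -0.00102003, -0.00017812]), 'joint_torque': array([-6.86243329e-04, -5.27563262e+01, -1.26645830e+00, -1.53424323e+01,
       -5.24367637e-02,  6.62291277e-03,  1.85309350e-04]), 'position': array([ 0.15911937, -0.60378806,  0.26289999]), 'eef_rot': array([ 0.09077779, -0.09106893,  0.70187769, -0.70059514]), 'ft_force': array([ 0.07401729, -0.49622842, -1.49440233]), 'moment': array([-0.00923335,  0.01664844, -0.00485168]), 'gripper_width': 0.08807990399782034}
scene {'fx': 516.5206, 'fy': 516.5206, 'cx': 326.4983, 'cy': 240.9546, 'k1': -0.0782, 'extrinsics': [[0.3228, 0.6887, -0.6492, 1.2075], [0.9464, -0.2411, 0.2149, -0.1904], [-0.0085, -0.6838, -0.7296, 0.797], [0.0, 0.0, 0.0, 1.0]]}
side {'fx': 510.025, 'fy': 510.025, 'cx': 319.4833, 'cy': 239.104, 'k1': -0.003, 'extrinsics': [[-0.9068, -0.2702, 0.3236, 0.1821], [-0.4215, 0.5962, -0.6833, 0.8218], [-0.0083, -0.756, -0.6545, 0.8077], [0.0, 0.0, 0.0, 1.0]]}
wrist {'fx': 391.6845, 'fy': 391.6845, 'cx': 319.3694, 'cy': 239.4915, 'k1': -0.0673, 'hand_eye': [[-0.0001, 0.9552, 0.296, -0.0753], [-0.0001, -0.296, 0.9552, -0.1208], [1.0, 0.0001, 0.0002, -0.0007], [0.0, 0.0, 0.0, 1.0]]}
```

View pics/scene0.png

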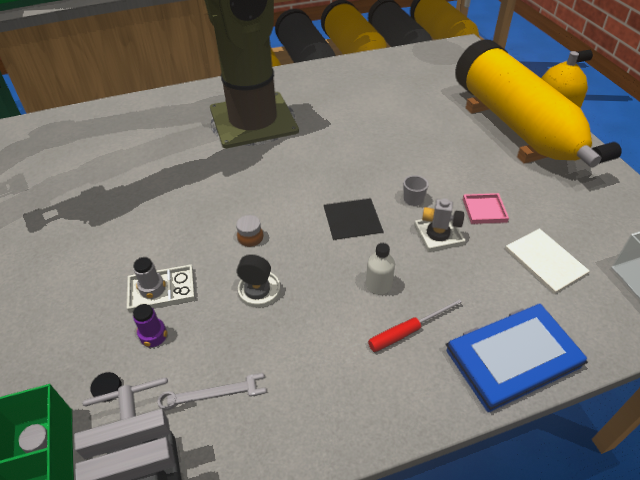

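View pics/side0.png

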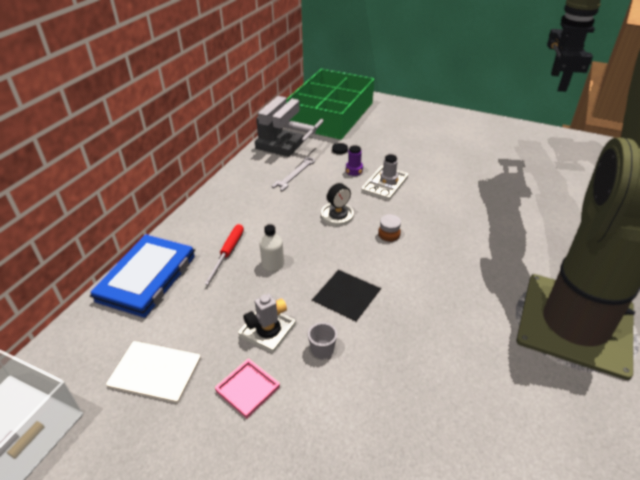

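The scene picture shows the valve at (442,220) in the square tray, the first stage at (147,278) in the divided tray and the gauge at (256,272) in the dish. The mat is at (353,218).
The look-alikes are the purple first stage (150,325), the pink tray (485,208) and the flat white card (547,260). I'm choosing the steel first stage and the white rimmed trays.

Next I'll measure everything.

```bash
cat > h.py <<'E'
import numpy as np,cv2
from scipy.spatial.transform import Rotation as R
from rig import readout,viewer
def pose(s):
    q=s["eef_rot"];T=np.eye(4);T[:3,:3]=R.from_quat([*q[1:],q[0]]).as_matrix();T[:3,3]=s["position"];return T
def snap(n):
    s=readout.read_state();p,d=viewer.capture(n);m=viewer.camera_model(n)
    E=m["extrinsics"] if n!="wrist" else pose(s)@m["hand_eye"]
    return p,d,m,np.array(E)
def KD(m): return np.array([[m["fx"],0,m["cx"]],[0,m["fy"],m["cy"]],[0,0,1.]]),np.array([m["k1"],0,0,0.])
def rays(m,uv): # slopes
    K,D=KD(m);return cv2.undistortPoints(np.float64(uv).reshape(-1,1,2),K,D)[:,0]
def onplane(m,E,uv,z):
    r=rays(m,uv);w=np.c_[r,np.ones(len(r))]@E[:3,:3].T
    return E[:3,3]+w*((z-E[2,3])/w[:,2])[:,None]
def cloud(d,m,E):
    v,u=np.mgrid[:480,:640];r=rays(m,np.c_[u.ravel(),v.ravel()]);z=d.ravel()[:,None]
    return (np.c_[r*z,z]@E[:3,:3].T+E[:3,3]).reshape(480,640,3)
def topdown(views,x0,x1,y0,y1,mm=1.0):
    W,H=int((y1-y0)*1000/mm),int((x1-x0)*1000/mm)
    im=np.zeros((H,W,3),np.uint8);zz=np.full((H,W),-1.)
    for p,d,m,E in views:
        P=cloud(d,m,E).reshape(-1,3);c=p.reshape(-1,3);k=(d.ravel()>0)&(P[:,0]>x0)&(P[:,0]<x1)&(P[:,1]>y0)&(P[:,1]<y1)
        P,c=P[k],c[k];i=np.int32((x1-P[:,0])*1000/mm).clip(0,H-1);j=np.int32((y1-P[:,1])*1000/mm).clip(0,W-1)
        o=np.argsort(P[:,2]);i,j,c,z=i[o],j[o],c[o],P[o,2]
        k=z>zz[i,j];im[i[k],j[k]]=c[k];zz[i[k],j[k]]=z[k]
    return im,zz
E
python3 - <<'E'
from h import *
V=[]
for n in("scene","side"):
    m=viewer.camera_model(n);V.append((cv2.imread(f"pics/{n}0.png")[:,:,::-1],np.load(f"pics/{n}0.npy"),m,np.array(m["extrinsics"])))
for p,d,m,E in V:
    P=cloud(d,m,E)
    for z0,z1 in((.035,.12),):
        k=((P[...,2]>z0)&(P[...,2]<z1)&(d>0)&(P[...,0]>.3)&(P[...,0]<.9)&(abs(P[...,1])<.5)).astype(np.uint8)
        n,l,st,c=cv2.connectedComponentsWithStats(k)
        for i in range(1,n):
            if st[i,4]>60:
                q=P[l==i];print(st[i,4],np.round(c[i]),"min",q.min(0).round(3),"max",q.max(0).round(3))
    print()
im,zz=topdown(V,.35,.85,-.4,.35)
cv2.imwrite("pics/top0.png",im[:,:,::-1])
print(pose(readout.read_state()).round(3))
E
```

```text
297 [416. 185.] min [0.414 0.245 0.035] max [0.471 0.3   0.054]
801 [443. 215.] min [0.533 0.234 0.035] max [0.597 0.314 0.099]
380 [248. 225.] min [ 0.413 -0.131  0.035] max [ 0.462 -0.082  0.05 ]
892 [381. 265.] min [0.626 0.076 0.035] max [0.673 0.125 0.114]
831 [253. 269.] min [ 0.559 -0.158  0.036] max [ 0.607 -0.095  0.097]
585 [145. 272.] min [ 0.496 -0.34   0.035] max [ 0.534 -0.3    0.086]
588 [146. 319.] min [ 0.604 -0.348  0.035] max [ 0.639 -0.312  0.082]
4116 [511. 341.] min [0.808 0.157 0.035] max [0.9   0.36  0.042]
965 [126. 397.] min [ 0.761 -0.432  0.078] max [ 0.817 -0.305  0.095]
1686 [ 54. 434.] min [ 0.721 -0.5    0.035] max [ 0.874 -0.478  0.094]
655 [128. 442.] min [ 0.84  -0.429  0.083] max [ 0.866 -0.309  0.12 ]

1524 [304. 121.] min [ 0.718 -0.5    0.035] max [ 0.9   -0.303  0.12 ]
236 [354. 155.] min [ 0.597 -0.35   0.035] max [ 0.634 -0.306  0.079]
269 [390. 165.] min [ 0.489 -0.336  0.035] max [ 0.528 -0.296  0.084]
463 [338. 195.] min [ 0.553 -0.147  0.036] max [ 0.604 -0.092  0.094]
263 [390. 222.] min [ 0.41  -0.132  0.035] max [ 0.459 -0.078  0.049]
642 [271. 244.] min [0.616 0.084 0.035] max [0.666 0.131 0.112]
1284 [145. 271.] min [0.809 0.165 0.035] max [0.9   0.359 0.04 ]
62 [137. 299.] min [0.808 0.324 0.035] max [0.846 0.354 0.037]
919 [264. 312.] min [0.526 0.239 0.035] max [0.592 0.32  0.099]
374 [322. 335.] min [0.411 0.246 0.035] max [0.466 0.301 0.054]

[[-0.967 -0.     0.255  0.159]
 [-0.255  0.001 -0.967 -0.604]
 [ 0.    -1.    -0.001  0.263]
 [ 0.     0.     0.     1.   ]]
```

View pics/top0.png

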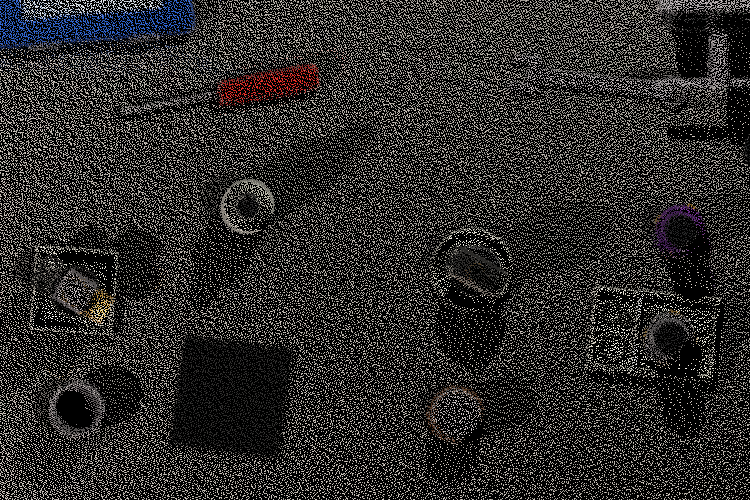

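The top-down map gives rough poses as (x, y): gauge (.58,-.125), valve (.56,.275), first stage (.515,-.318), mat (.452,.118). I'm moving over the gauge for a wrist look.

jog_arm(
  increments=[
    {"x": 0.175,"y": 0.2,"turn": 0.008,"grip": 1},
    {"x": 0.175,"y": 0.2,"turn": 0.008,"grip": 1},
    {"x": 0.175,"y": 0.2,"turn": 0.008,"grip": 1},
    {"x": 0.175,"y": 0.2,"turn": 0.008,"grip": 1},
    {"x": 0.175,"y": 0.2,"turn": 0.008,"grip": 1},
    {"x": 0.175,"y": 0.2,"turn": 0.008,"grip": 1},
    {"x": 0.175,"y": 0.2,"turn": 0.008,"grip": 1},
    {"x": 0.175,"y": 0.2,"turn": 0.008,"grip": 1},
    {"x": 0.175,"y": 0.2,"turn": 0.008,"grip": 1},
    {"x": 0.175,"y": 0.2,"turn": 0.008,"grip": 1},
    {"x": 0.175,"y": 0.2,"turn": 0.008,"grip": 1},
    {"x": 0.175,"y": 0.2,"turn": 0.008,"grip": 1},
  ],
)

```text
schema error: expected keys x, y, z, turn, grip
```

jog_arm(
  increments=[
    {"x": 0.175,"y": 0.2,"z": 0,"turn": 0.008,"grip": 1},
    {"x": 0.175,"y": 0.2,"z": 0,"turn": 0.008,"grip": 1},
    {"x": 0.175,"y": 0.2,"z": 0,"turn": 0.008,"grip": 1},
    {"x": 0.175,"y": 0.2,"z": 0,"turn": 0.008,"grip": 1},
    {"x": 0.175,"y": 0.2,"z": 0,"turn": 0.008,"grip": 1},
    {"x": 0.175,"y": 0.2,"z": 0,"turn": 0.008,"grip": 1},
    {"x": 0.175,"y": 0.2,"z": 0,"turn": 0.008,"grip": 1},
    {"x": 0.175,"y": 0.2,"z": 0,"turn": 0.008,"grip": 1},
    {"x": 0.175,"y": 0.2,"z": 0,"turn": 0.008,"grip": 1},
    {"x": 0.175,"y": 0.2,"z": 0,"turn": 0.008,"grip": 1},
    {"x": 0.175,"y": 0.2,"z": 0,"turn": 0.008,"grip": 1},
    {"x": 0.175,"y": 0.2,"z": 0,"turn": 0.008,"grip": 1},
  ],
)

```text
time_s: 1.65
position: [0.5849, -0.1117, 0.2608]
eef_rot: [-0.296, 0.299, -0.641, 0.642]
ft_force: [-0.3, -0.5, 0.4]
gripper_width: 0.0882
```

jog_arm(
  increments=[
    {"x": 0,"y": -0.065,"z": 0.1,"turn": 0,"grip": 1},
    {"x": 0,"y": 0,"z": 0,"turn": 0,"grip": 1},
  ],
)

```text
time_s: 1.9
position: [0.5876, -0.1185, 0.2803]
eef_rot: [0.3, -0.301, 0.641, -0.639]
ft_force: [0.2, -0.7, 0.1]
gripper_width: 0.088
```

```bash
cat >> h.py <<'E'
def comps(v,z0,z1,amin=300):
    p,d,m,E=v;P=cloud(d,m,E);k=((P[...,2]>z0)&(P[...,2]<z1)&(d>0)).astype(np.uint8)
    n,l,st,c=cv2.connectedComponentsWithStats(k)
    for i in range(1,n):
        if st[i,4]>amin:
            q=P[l==i][:,:2].astype(np.float32)*1000;(a,b,an)=cv2.minAreaRect(q);cc=cv2.minEnclosingCircle(q)
            print(st[i,4],c[i].round(),"rect",np.round(a,1),np.round(b,1),round(an,1),"circ",np.round(cc[0],1),round(cc[1],1))
E
python3 - <<'E'
from h import *
v=snap("wrist");cv2.imwrite("pics/w1.png",v[0][:,:,::-1]);np.save("pics/w1.npy",v[1]);T=pose(readout.read_state());print(T.round(4))
for z in((.0075,.02),(.05,.1),(.08,.1),(.085,.1)): print(z);comps(v,*z)
E
```

```text
[[-0.6365 -0.0045  0.7712  0.587 ]
 [-0.7712  0.0037 -0.6365 -0.1166]
 [ 0.     -1.     -0.0058  0.2793]
 [ 0.      0.      0.      1.    ]]
(0.0075, 0.02)
918 [316. 199.] rect [ 579.4 -120. ] [77.  80.7] 54.7 circ [ 578.1 -121.7] 41.0
442 [332. 203.] rect [ 589.3 -125.5] [24.3 49.3] 1.1 circ [ 579.2 -125.7] 24.7
528 [626. 216.] rect [ 822.2 -350.9] [84.3 33.1] 64.4 circ [ 836.3 -357.6] 42.2
477 [212. 267.] rect [ 443.9 -104.2] [35.1 55. ] 12.3 circ [ 434.1 -106.4] 27.6
1317 [363. 337.] rect [ 514.9 -295. ] [108.2  82.6] 84.7 circ [ 515.  -295.4] 67.6
(0.05, 0.1)
2112 [317. 223.] rect [ 576.8 -125.3] [58.6 26.7] 60.6 circ [ 577.3 -125.6] 31.3
926 [623. 279.] rect [ 768.2 -345.5] [82.3 20.8] 89.9 circ [ 760.3 -345.5] 41.2
405 [388. 416.] rect [ 504.2 -325.1] [21.5 32.1] 51.6 circ [ 506.9 -321.6] 16.6
(0.08, 0.1)
1737 [317. 227.] rect [ 576.6 -125.7] [49.7 26.7] 60.5 circ [ 576.2 -125.8] 27.0
800 [623. 278.] rect [ 765.7 -345.7] [82.  15.8] 89.9 circ [ 761.7 -345.7] 41.1
397 [389. 416.] rect [ 504.4 -325.3] [21.5 31.5] 51.6 circ [ 507.6 -321.1] 16.1
(0.085, 0.1)
1414 [317. 229.] rect [ 576.7 -125.5] [41.5 26.7] 60.6 circ [ 576.9 -126.4] 22.8
```

View pics/w1.png

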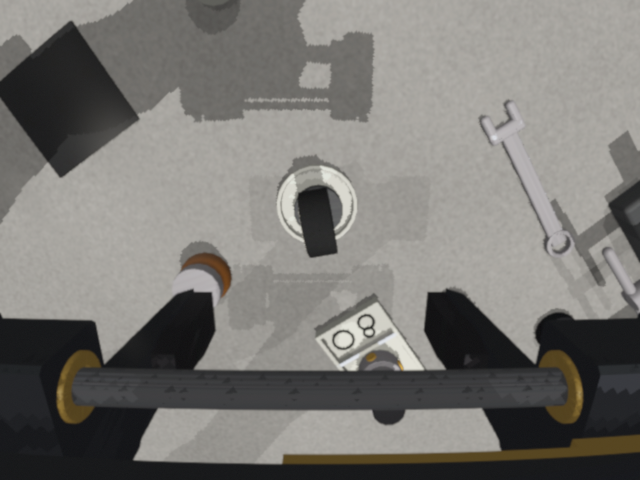

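The wrist view has the gauge dial edge at (318,222) inside the dish, with its long axis at 60.5°. I'm aligning to it.

jog_arm(
  increments=[
    {"x": -0.05,"y": -0.044,"z": -0.1,"turn": 0.028,"grip": 1},
    {"x": 0,"y": 0,"z": -0.25,"turn": 0,"grip": 1},
    {"x": 0,"y": 0,"z": -0.1,"turn": 0,"grip": 1},
    {"x": 0,"y": 0,"z": 0,"turn": 0,"grip": 1},
  ],
)

```text
time_s: 2.45
position: [0.5731, -0.1257, 0.1847]
eef_rot: [0.355, -0.359, 0.613, -0.607]
ft_force: [-1.0, 0.6, 0.1]
gripper_width: 0.0879
```

```bash
cat >> h.py <<'E'
def jaw():
    T=pose(readout.read_state());print(T[:3,3].round(4),"jaw deg",np.degrees(np.arctan2(T[1,2],T[0,2])).round(2),"tilt",T[2,:].round(4)); return T
E
python3 -c "
from h import *;jaw()"
```

```text
[ 0.5731 -0.1257  0.1847] jaw deg -29.26 tilt [ 5.000e-04 -9.999e-01 -1.040e-02  1.847e-01]
```

jog_arm(
  increments=[
    {"x": 0.018,"y": 0,"z": -0.19,"turn": 0,"grip": 1},
    {"x": 0,"y": 0,"z": -0.19,"turn": 0,"grip": 1},
    {"x": 0,"y": 0,"z": -0.15,"turn": 0,"grip": 1},
    {"x": 0,"y": 0,"z": 0,"turn": 0,"grip": 1},
  ],
)

```text
time_s: 2.95
position: [0.578, -0.126, 0.0792]
eef_rot: [0.356, -0.357, 0.613, -0.608]
ft_force: [-0.8, 0.0, -0.6]
gripper_width: 0.088
```

```bash
python3 -c "
from h import *;jaw()"
```

```text
[ 0.578  -0.126   0.0792] jaw deg -29.41 tilt [-0.0022 -1.     -0.006   0.0792]
```

jog_arm(
  increments=[
    {"x": -0.005,"y": 0,"z": -0.03,"turn": 0,"grip": 1},
    {"x": 0,"y": 0,"z": 0,"turn": 0,"grip": -1},
    {"x": 0,"y": 0,"z": 0,"turn": 0,"grip": -1},
    {"x": 0,"y": 0,"z": 0,"turn": 0,"grip": -1},
    {"x": 0,"y": 0,"z": 0,"turn": 0,"grip": -1},
    {"x": 0,"y": 0,"z": 0,"turn": 0,"grip": -1},
    {"x": 0,"y": 0,"z": 0,"turn": 0,"grip": -1},
  ],
)

```text
time_s: 3.82
position: [0.5799, -0.1266, 0.0779]
eef_rot: [0.358, -0.354, 0.611, -0.61]
ft_force: [0.3, 0.0, -0.8]
gripper_width: 0.0307
```

```bash
python3 -c "
from h import *;jaw();print(readout.read_state()['gripper_width'])"
```

```text
[ 0.5799 -0.1266  0.0779] jaw deg -29.47 tilt [-0.0054 -1.      0.0014  0.0779]
0.030746318476242485
```

jog_arm(
  increments=[
    {"x": 0,"y": 0,"z": 0,"turn": 0,"grip": -1},
    {"x": 0,"y": 0,"z": 0,"turn": 0,"grip": -1},
  ],
)

```text
time_s: 4.08
position: [0.5794, -0.1264, 0.0778]
eef_rot: [0.358, -0.355, 0.611, -0.61]
ft_force: [1.0, -0.1, 1.1]
gripper_width: 0.0254
```

```bash
python3 -c "
from h import *
for i in range(3):
  print(readout.read_state()['gripper_width']);jaw()
  "
```

```text
0.025449524471715286
[ 0.5794 -0.1264  0.0778] jaw deg -29.46 tilt [-5.10e-03 -1.00e+00  5.00e-04  7.78e-02]
0.025449524471715286
[ 0.5794 -0.1264  0.0778] jaw deg -29.46 tilt [-5.10e-03 -1.00e+00  5.00e-04  7.78e-02]
0.025449524471715286
[ 0.5794 -0.1264  0.0778] jaw deg -29.46 tilt [-5.10e-03 -1.00e+00  5.00e-04  7.78e-02]
```

jog_arm(
  increments=[
    {"x": 0,"y": 0,"z": 0.1,"turn": 0,"grip": -1},
    {"x": 0,"y": 0,"z": 0.2,"turn": 0,"grip": -1},
    {"x": 0,"y": 0,"z": 0.25,"turn": 0,"grip": -1},
    {"x": 0,"y": 0,"z": 0.2,"turn": 0,"grip": -1},
    {"x": -0.1,"y": 0.2,"z": 0,"turn": 0,"grip": -1},
    {"x": -0.1,"y": 0.2,"z": 0,"turn": 0,"grip": -1},
    {"x": -0.1,"y": 0.2,"z": 0,"turn": 0,"grip": -1},
    {"x": -0.1,"y": 0.2,"z": 0,"turn": 0,"grip": -1},
    {"x": -0.1,"y": 0.2,"z": 0,"turn": 0,"grip": -1},
    {"x": -0.08,"y": 0.16,"z": 0,"turn": 0,"grip": -1},
    {"x": 0,"y": 0,"z": 0,"turn": 0,"grip": -1},
  ],
)

```text
time_s: 5.45
position: [0.4564, 0.1102, 0.2286]
eef_rot: [0.356, -0.355, 0.613, -0.609]
ft_force: [-0.2, 0.2, -2.8]
gripper_width: 0.0258
```

Run:
```python
from h import *
jaw();print(readout.read_state()['gripper_width'])
v=snap("wrist");cv2.imwrite("pics/w2.png",v[0][:,:,::-1]);np.save("pics/w2.npy",v[1])
# mat: dark low points
P=cloud(v[1],v[2],v[3]);g=v[0].max(2)
k=((g<60)&(P[...,2]<.015)&(v[1]>0)&(P[...,2]>-.01)).astype(np.uint8)
n,l,st,c=cv2.connectedComponentsWithStats(k)
for i in range(1,n):
    if st[i,4]>800: print(st[i],cv2.minAreaRect(P[l==i][:,:2].astype(np.float32)*1000))
```

```text
[0.4564 0.1102 0.2286] jaw deg -29.6 tilt [-0.0034 -1.     -0.0036  0.2286]
0.025788585000464364
[ 280  122   72   56 2141] ((477.5864562988281, 152.73226928710938), (34.53012466430664, 63.33646011352539), 82.3362808227539)
```

View pics/w2.png

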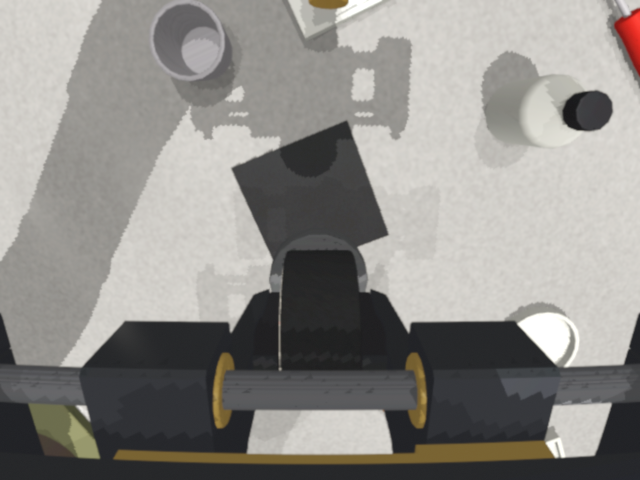

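The gauge is held. The mat corners show at (233,168), (347,121) and (387,235).

Run:
```python
from h import *
m=viewer.camera_model("wrist");E=pose(readout.read_state())@m["hand_eye"]
q=onplane(m,E,[(233,168),(387,235),(347,121)],.004);print(q.round(4),q[:2].mean(0))
```

```text
[[0.407  0.1779 0.004 ]
 [0.4965 0.0561 0.004 ]
 [0.5129 0.163  0.004 ]] [0.45176713 0.11700038 0.004     ]
```

jog_arm(
  increments=[
    {"x": -0.022,"y": 0.034,"z": -0.15,"turn": 0,"grip": -1},
    {"x": 0,"y": 0,"z": -0.25,"turn": 0,"grip": -1},
    {"x": 0,"y": 0,"z": -0.2,"turn": 0,"grip": -1},
    {"x": 0,"y": 0,"z": -0.1,"turn": 0,"grip": -1},
    {"x": 0,"y": 0,"z": 0,"turn": 0,"grip": -1},
  ],
)

```text
time_s: 6.12
position: [0.4578, 0.1094, 0.0846]
eef_rot: [-0.354, 0.35, -0.613, 0.614]
ft_force: [0.5, 0.5, -2.8]
gripper_width: 0.0259
```

jog_arm(
  increments=[
    {"x": -0.028,"y": 0.038,"z": 0,"turn": 0,"grip": -1},
    {"x": 0,"y": 0,"z": -0.02,"turn": 0,"grip": -1},
    {"x": 0,"y": 0,"z": 0,"turn": 0,"grip": -1},
  ],
)

```text
time_s: 6.5
position: [0.4537, 0.117, 0.0823]
eef_rot: [-0.354, 0.348, -0.613, 0.615]
ft_force: [0.3, -0.1, -1.8]
gripper_width: 0.0258
```

jog_arm(
  increments=[
    {"x": 0,"y": 0,"z": -0.015,"turn": 0,"grip": -1},
    {"x": 0,"y": 0,"z": 0,"turn": 0,"grip": -1},
  ],
)

```text
time_s: 6.75
position: [0.4543, 0.1171, 0.0798]
eef_rot: [-0.355, 0.347, -0.613, 0.615]
ft_force: [0.2, 0.3, -2.7]
gripper_width: 0.0261
```

jog_arm(
  increments=[
    {"x": 0,"y": 0,"z": -0.012,"turn": 0,"grip": -1},
    {"x": 0,"y": 0,"z": 0,"turn": 0,"grip": -1},
  ],
)

```text
time_s: 7.0
position: [0.4544, 0.1171, 0.0775]
eef_rot: [-0.355, 0.347, -0.613, 0.615]
ft_force: [-0.8, -0.1, -1.4]
gripper_width: 0.0257
```

jog_arm(
  increments=[
    {"x": 0,"y": 0,"z": -0.008,"turn": 0,"grip": -1},
    {"x": 0,"y": 0,"z": 0,"turn": 0,"grip": -1},
  ],
)

```text
time_s: 7.25
position: [0.4544, 0.1173, 0.0777]
eef_rot: [-0.356, 0.346, -0.612, 0.615]
ft_force: [0.9, -0.6, -2.7]
gripper_width: 0.0257
```

jog_arm(
  increments=[
    {"x": 0,"y": 0,"z": -0.015,"turn": 0,"grip": -1},
    {"x": 0,"y": 0,"z": 0,"turn": 0,"grip": -1},
  ],
)

```text
time_s: 7.5
position: [0.4546, 0.1176, 0.0775]
eef_rot: [-0.357, 0.346, -0.612, 0.615]
ft_force: [0.3, 0.1, -2.8]
gripper_width: 0.0256
```

jog_arm(
  increments=[
    {"x": 0,"y": 0,"z": -0.02,"turn": 0,"grip": -1},
  ],
)

```text
time_s: 7.62
position: [0.4552, 0.1177, 0.0758]
eef_rot: [-0.358, 0.344, -0.612, 0.616]
ft_force: [-6.1, -1.0, 47.6]
gripper_width: 0.0262
```

jog_arm(
  increments=[
    {"x": 0,"y": 0,"z": 0.005,"turn": 0,"grip": -1},
    {"x": 0,"y": 0,"z": 0,"turn": 0,"grip": 0.2},
    {"x": 0,"y": 0,"z": 0,"turn": 0,"grip": 0.2},
    {"x": 0,"y": 0,"z": 0,"turn": 0,"grip": 0.2},
    {"x": 0,"y": 0,"z": 0,"turn": 0,"grip": 0.2},
    {"x": 0,"y": 0,"z": 0,"turn": 0,"grip": 0.2},
  ],
)

```text
time_s: 8.38
position: [0.4555, 0.1176, 0.076]
eef_rot: [-0.358, 0.344, -0.612, 0.616]
ft_force: [0.6, -0.2, -0.7]
gripper_width: 0.0524
```

jog_arm(
  increments=[
    {"x": 0,"y": 0,"z": 0.1,"turn": 0,"grip": 0.2},
    {"x": 0,"y": 0,"z": 0.25,"turn": 0,"grip": 0.2},
    {"x": 0,"y": 0,"z": 0.3,"turn": 0,"grip": 1},
    {"x": 0,"y": 0,"z": 0.3,"turn": 0,"grip": 1},
    {"x": 0.13,"y": 0.2,"z": 0.05,"turn": 0,"grip": 1},
    {"x": 0.13,"y": 0.2,"z": 0,"turn": 0,"grip": 1},
    {"x": 0.13,"y": 0.2,"z": 0,"turn": 0,"grip": 1},
    {"x": 0.13,"y": 0.2,"z": 0,"turn": 0.02,"grip": 1},
    {"x": 0,"y": 0,"z": 0,"turn": 0,"grip": 1},
  ],
)

```text
time_s: 9.5
position: [0.56, 0.2794, 0.2831]
eef_rot: [-0.395, 0.383, -0.588, 0.593]
ft_force: [-0.7, -0.0, -0.1]
gripper_width: 0.0881
```

Run:
```python
from h import *
jaw()
v=snap("wrist");cv2.imwrite("pics/w3.png",v[0][:,:,::-1]);np.save("pics/w3.npy",v[1])
for z in((.0075,.02),(.04,.1),(.08,.105),(.06,.1),(.091,.105)): print(z);comps(v,*z,amin=100)
```

```text
[0.56   0.2794 0.2831] jaw deg -23.28 tilt [-0.011  -0.9998  0.0151  0.2831]
(0.0075, 0.02)
4066 [365.  21.] rect [671.2 404.4] [ 54.3 118. ] 67.8 circ [681.3 429.3] 59.0
1026 [551. 120.] rect [806.5 255.6] [  9.5 199.1] 4.0 circ [811.2 255.9] 99.6
1774 [225.  87.] rect [522.8 409.3] [82.7 83.2] 73.9 circ [523.1 408.9] 57.6
641 [345. 196.] rect [579.7 273.9] [82.6 38.3] 84.8 circ [579.8 273.9] 45.1
552 [282. 203.] rect [538.3 277.1] [82.5 43.6] 85.6 circ [538.3 277. ] 46.6
967 [525. 245.] rect [752.8 137.1] [ 23.  186.5] 5.8 circ [746.5 136.5] 93.3
290 [297. 202.] rect [541.1 285. ] [35.8 15.2] 41.7 circ [543.  282.7] 18.4
139 [335. 203.] rect [574.6 268.6] [29.3 10.7] 85.8 circ [571.  268.8] 14.7
101 [223. 237.] rect [453.  282.2] [11.6 39.6] 30.2 circ [448.2 279.4] 19.8
290 [205. 262.] rect [428.4 268. ] [21.  40.4] 27.4 circ [436.2 272. ] 20.2
806 [289. 355.] rect [458.2 126.2] [31.8 49.5] 66.5 circ [455.  118.3] 25.0
240 [450. 448.] rect [590.7 -89. ] [13.8 60.9] 68.5 circ [588.2 -95.3] 30.4
(0.04, 0.1)
3104 [316. 211.] rect [557.  277.2] [82.9 33.9] 58.1 circ [557.3 277.3] 43.0

[... 178 characters left out ...]
.7 107.1] [25.  25.7] 59.8 circ [450.3 108.4] 15.6
(0.08, 0.105)
1418 [315. 222.] rect [555.8 274.9] [34.6 30. ] 58.6 circ [555.6 275.1] 21.4
286 [284. 416.] rect [448.7 107.1] [25.  25.7] 59.8 circ [450.3 108.4] 15.6
(0.06, 0.1)
809 [320. 179.] rect [573.2 303.2] [21.6 31.1] 58.2 circ [573.4 303.6] 16.7
1991 [314. 227.] rect [551.1 267.2] [59.7 30. ] 58.6 circ [551.8 265.9] 30.6
110 [287. 367.] rect [469.1 142.7] [ 2.4 25.6] 61.4 circ [468.6 141.8] 12.8
286 [284. 416.] rect [448.7 107.1] [25.  25.7] 59.8 circ [450.3 108.4] 15.6
(0.091, 0.105)
448 [315. 225.] rect [556.1 274.7] [19.1 18.9] 66.2 circ [555.9 274.9] 9.9
160 [285. 414.] rect [452.8 112.4] [10.6 24.2] 65.8 circ [453.2 113.4] 12.6
```

View pics/w3.png

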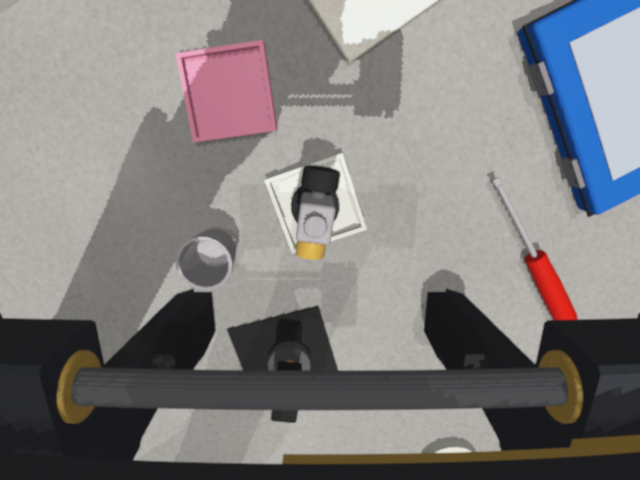

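The gauge stands upright on the mat near (288,360). The valve is at (316,215) in the white square tray, and the pink tray is at (228,92), untouched. The valve's block axis is 58.5°, so the jaw goes to -31.5°.

jog_arm(
  increments=[
    {"x": -0.021,"y": -0.023,"z": -0.1,"turn": -0.023,"grip": 1},
    {"x": 0,"y": 0,"z": -0.25,"turn": 0,"grip": 1},
    {"x": 0,"y": 0,"z": -0.25,"turn": 0,"grip": 1},
    {"x": 0,"y": 0,"z": -0.1,"turn": 0,"grip": 1},
    {"x": 0,"y": 0,"z": 0,"turn": 0,"grip": 1},
  ],
)

```text
time_s: 10.18
position: [0.5523, 0.2622, 0.1402]
eef_rot: [-0.343, 0.336, -0.615, 0.626]
ft_force: [0.5, -0.9, 0.4]
gripper_width: 0.0888
```

```bash
python3 -c "
from h import *
jaw()"
```

```text
[0.5523 0.2622 0.1402] jaw deg -32.62 tilt [-2.000e-04 -9.998e-01  1.800e-02  1.402e-01]
```

jog_arm(
  increments=[
    {"x": 0.018,"y": 0.063,"z": 0,"turn": 0.003,"grip": 1},
    {"x": 0,"y": 0,"z": -0.1,"turn": 0,"grip": 1},
    {"x": 0,"y": 0,"z": 0,"turn": 0,"grip": 1},
  ],
)

```text
time_s: 10.55
position: [0.5573, 0.2752, 0.1217]
eef_rot: [-0.35, 0.341, -0.611, 0.623]
ft_force: [0.6, 0.6, 0.5]
gripper_width: 0.0881
```

```bash
python3 -c "
from h import *
jaw()"
```

```text
[0.5573 0.2752 0.1217] jaw deg -31.57 tilt [-0.0032 -0.9998  0.0202  0.1217]
```

jog_arm(
  increments=[
    {"x": -0.007,"y": 0,"z": -0.12,"turn": 0,"grip": 1},
    {"x": 0,"y": 0.005,"z": -0.11,"turn": 0,"grip": 1},
    {"x": 0,"y": 0,"z": 0,"turn": 0,"grip": 1},
  ],
)

```text
time_s: 10.92
position: [0.5569, 0.2769, 0.076]
eef_rot: [-0.351, 0.339, -0.611, 0.623]
ft_force: [-0.2, -0.1, 0.4]
gripper_width: 0.0882
```

```bash
python3 -c "
from h import *
jaw()"
```

```text
[0.5569 0.2769 0.076 ] jaw deg -31.59 tilt [-0.0061 -0.9997  0.0218  0.076 ]
```

jog_arm(
  increments=[
    {"x": -0.004,"y": -0.008,"z": -0.015,"turn": 0,"grip": 1},
    {"x": 0,"y": 0,"z": 0,"turn": 0,"grip": -1},
    {"x": 0,"y": 0,"z": 0,"turn": 0,"grip": -1},
    {"x": 0,"y": 0,"z": 0,"turn": 0,"grip": -1},
    {"x": 0,"y": 0,"z": 0,"turn": 0,"grip": -1},
    {"x": 0,"y": 0,"z": 0,"turn": 0,"grip": -1},
    {"x": 0,"y": 0,"z": 0,"turn": 0,"grip": -1},
    {"x": 0,"y": 0,"z": 0,"turn": 0,"grip": -1},
    {"x": 0,"y": 0,"z": 0,"turn": 0,"grip": -1},
  ],
)

```text
time_s: 12.05
position: [0.5577, 0.2759, 0.0762]
eef_rot: [-0.352, 0.337, -0.612, 0.623]
ft_force: [0.1, 0.7, -0.4]
gripper_width: 0.03
```

```bash
python3 -c "
from h import *
jaw()"
```

```text
[0.5577 0.2759 0.0762] jaw deg -31.64 tilt [-0.0104 -0.9997  0.0241  0.0762]
```

jog_arm(
  increments=[
    {"x": 0,"y": 0,"z": 0.1,"turn": 0,"grip": -1},
    {"x": 0,"y": 0,"z": 0.25,"turn": 0,"grip": -1},
    {"x": 0,"y": 0,"z": 0.3,"turn": 0,"grip": -1},
    {"x": 0,"y": 0,"z": 0.25,"turn": 0,"grip": -1},
    {"x": 0,"y": 0,"z": 0,"turn": 0,"grip": -1},
  ],
)

```text
time_s: 12.68
position: [0.5543, 0.2736, 0.2624]
eef_rot: [-0.35, 0.34, -0.611, 0.623]
ft_force: [0.3, -0.4, -5.0]
gripper_width: 0.0301
```

jog_arm(
  increments=[
    {"x": 0,"y": -0.15,"z": 0,"turn": 0,"grip": -1},
    {"x": 0,"y": -0.25,"z": 0,"turn": 0,"grip": -1},
    {"x": 0,"y": -0.28,"z": 0,"turn": 0,"grip": -1},
    {"x": 0,"y": -0.28,"z": 0,"turn": 0,"grip": -1},
    {"x": 0,"y": -0.28,"z": 0,"turn": 0,"grip": -1},
    {"x": 0,"y": -0.28,"z": 0,"turn": 0,"grip": -1},
    {"x": 0,"y": -0.28,"z": 0,"turn": 0,"grip": -1},
    {"x": 0,"y": -0.25,"z": 0,"turn": 0,"grip": -1},
    {"x": 0,"y": -0.15,"z": 0,"turn": 0,"grip": -1},
    {"x": 0,"y": 0,"z": 0,"turn": 0,"grip": -1},
  ],
)

```text
time_s: 13.92
position: [0.5362, -0.1828, 0.2478]
eef_rot: [-0.34, 0.352, -0.616, 0.617]
ft_force: [0.3, 0.4, -4.2]
gripper_width: 0.0297
```

Run:
```python
from h import *
jaw();print(readout.read_state()['gripper_width'])
v=snap("wrist");cv2.imwrite("pics/w4.png",v[0][:,:,::-1]);np.save("pics/w4.npy",v[1])
for z in((.0085,.02),): print(z);comps(v,*z,amin=100)
```

```text
[ 0.5362 -0.1828  0.2478] jaw deg -31.42 tilt [ 0.0154 -0.9999 -0.0071  0.2478]
0.029655947779291578
(0.0085, 0.02)
1462 [327. 115.] rect [ 577.9 -122. ] [80.7 81.1] 7.1 circ [ 578.3 -121.8] 41.2
534 [199. 178.] rect [ 445.1 -107.3] [55.  33.4] 85.7 circ [ 435.8 -106.7] 27.7
576 [391. 281.] rect [ 545.1 -299.5] [110.7  21.2] 84.6 circ [ 548.6 -299.6] 55.6
333 [457. 272.] rect [ 613.1 -315.6] [49.8 20.6] 7.3 circ [ 614.1 -323.7] 25.0
1620 [572. 311.] rect [ 697.9 -419.1] [49.8 50.5] 3.4 circ [ 697.9 -419.4] 26.2
327 [617. 343.] rect [ 727.6 -486.7] [47.1 24.2] 43.5 circ [ 735.5 -495. ] 23.6
```

View pics/w4.png

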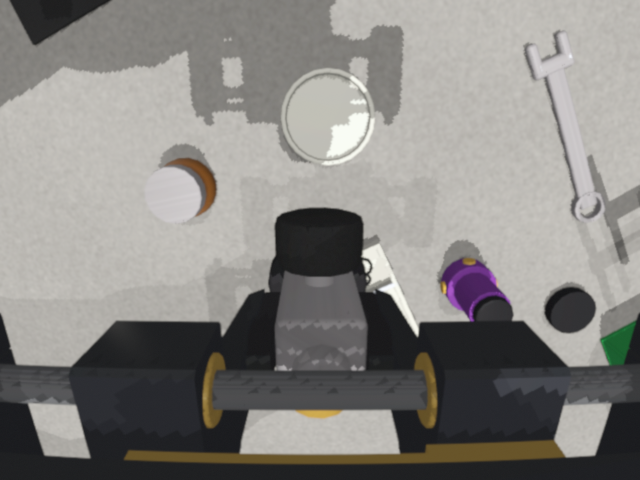

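The empty dish is at (327,115) with its centre at (.578,-.122). The valve is held upright.

jog_arm(
  increments=[
    {"x": 0.107,"y": 0.157,"z": 0,"turn": 0,"grip": -1},
    {"x": 0.107,"y": 0.157,"z": -0.1,"turn": 0,"grip": -1},
    {"x": 0,"y": 0,"z": -0.25,"turn": 0,"grip": -1},
    {"x": 0,"y": 0,"z": -0.2,"turn": 0,"grip": -1},
    {"x": 0,"y": 0,"z": -0.1,"turn": 0,"grip": -1},
    {"x": 0,"y": 0,"z": 0,"turn": 0,"grip": -1},
  ],
)

```text
time_s: 14.72
position: [0.577, -0.103, 0.1107]
eef_rot: [0.345, -0.357, 0.618, -0.61]
ft_force: [-0.0, -0.1, -4.9]
gripper_width: 0.0301
```

```bash
python3 -c "
from h import *
T=jaw();print((T@[0,.072,0,1]).round(4))"
```

```text
[ 0.577  -0.103   0.1107] jaw deg -30.47 tilt [ 0.01   -0.9998 -0.019   0.1107]
[ 0.5755 -0.1029  0.0387  1.    ]
```

jog_arm(
  increments=[
    {"x": 0.01,"y": -0.085,"z": -0.03,"turn": 0,"grip": -1},
    {"x": 0,"y": 0,"z": -0.04,"turn": 0,"grip": -1},
    {"x": 0,"y": 0,"z": 0,"turn": 0,"grip": -1},
  ],
)

```text
time_s: 15.1
position: [0.5804, -0.1204, 0.0977]
eef_rot: [0.346, -0.357, 0.617, -0.61]
ft_force: [-0.1, 0.1, -4.8]
gripper_width: 0.0299
```

```bash
python3 -c "
from h import *
T=jaw();print((T@[0,.072,0,1]).round(4))"
```

```text
[ 0.5804 -0.1204  0.0977] jaw deg -30.43 tilt [ 0.0082 -0.9998 -0.0163  0.0977]
[ 0.5791 -0.1203  0.0258  1.    ]
```

jog_arm(
  increments=[
    {"x": 0,"y": 0,"z": -0.05,"turn": 0,"grip": -1},
    {"x": 0,"y": 0,"z": -0.03,"turn": 0,"grip": -1},
    {"x": 0,"y": 0,"z": 0,"turn": 0,"grip": -1},
  ],
)

```text
time_s: 15.48
position: [0.5808, -0.1204, 0.0814]
eef_rot: [0.346, -0.356, 0.617, -0.61]
ft_force: [0.7, -0.6, -5.6]
gripper_width: 0.0298
```

jog_arm(
  increments=[
    {"x": 0,"y": 0,"z": -0.02,"turn": 0,"grip": -1},
  ],
)

```text
time_s: 15.6
position: [0.5812, -0.1203, 0.0775]
eef_rot: [0.347, -0.356, 0.617, -0.61]
ft_force: [-0.3, -0.0, -4.1]
gripper_width: 0.0296
```

jog_arm(
  increments=[
    {"x": 0,"y": 0,"z": -0.008,"turn": 0,"grip": -1},
  ],
)

```text
time_s: 15.72
position: [0.5811, -0.1202, 0.0768]
eef_rot: [0.346, -0.356, 0.617, -0.611]
ft_force: [-4.3, 0.4, 13.5]
gripper_width: 0.0297
```

Contact. Releasing.

jog_arm(
  increments=[
    {"x": 0,"y": 0,"z": 0,"turn": 0,"grip": 0.4},
    {"x": 0,"y": 0,"z": 0,"turn": 0,"grip": 0.4},
    {"x": 0,"y": 0,"z": 0,"turn": 0,"grip": 0.4},
    {"x": 0,"y": 0,"z": 0,"turn": 0,"grip": 0.4},
    {"x": 0,"y": 0,"z": 0,"turn": 0,"grip": 0.4},
  ],
)

```text
time_s: 16.35
position: [0.5831, -0.1201, 0.0784]
eef_rot: [0.348, -0.355, 0.616, -0.611]
ft_force: [0.3, 0.3, -0.7]
gripper_width: 0.0615
```

jog_arm(
  increments=[
    {"x": 0,"y": 0,"z": 0.1,"turn": 0,"grip": 0.4},
    {"x": 0,"y": 0,"z": 0.3,"turn": 0,"grip": 0.4},
    {"x": 0,"y": 0,"z": 0.3,"turn": 0,"grip": 1},
    {"x": 0,"y": 0,"z": 0.25,"turn": 0,"grip": 1},
    {"x": -0.07,"y": -0.2,"z": 0,"turn": -0.025,"grip": 1},
    {"x": -0.09,"y": -0.25,"z": 0,"turn": -0.028,"grip": 1},
    {"x": -0.09,"y": -0.25,"z": 0,"turn": -0.028,"grip": 1},
    {"x": -0.07,"y": -0.2,"z": 0,"turn": -0.025,"grip": 1},
    {"x": 0,"y": 0,"z": 0,"turn": 0,"grip": 1},
    {"x": 0,"y": 0,"z": 0,"turn": 0,"grip": 1},
  ],
)

```text
time_s: 17.6
position: [0.5161, -0.303, 0.2752]
eef_rot: [0.125, -0.126, 0.699, -0.693]
ft_force: [0.2, 0.3, 0.3]
gripper_width: 0.0885
```

Run:
```python
from h import *
jaw()
v=snap("wrist");cv2.imwrite("pics/w5.png",v[0][:,:,::-1]);np.save("pics/w5.npy",v[1])
for z in((.0085,.02),(.076,.11),(.091,.11)): print(z);comps(v,*z,amin=100)
```

```text
[ 0.5161 -0.303   0.2752] jaw deg -69.56 tilt [ 4.000e-04 -1.000e+00 -8.500e-03  2.752e-01]
(0.0085, 0.02)
755 [599.  53.] rect [ 730.7 -503.3] [99.6 48.8] 51.3 circ [ 749.2 -518.2] 49.8
1052 [176.  70.] rect [ 578.2 -128.1] [81.8 71.6] 4.2 circ [ 578.  -122.8] 41.1
2414 [510.  59.] rect [ 698.  -419.3] [49.  49.8] 0.1 circ [ 698.4 -419.3] 25.4
709 [175.  62.] rect [ 588.9 -131.9] [46.  16.6] 49.8 circ [ 583.4 -127.2] 23.0
2218 [321. 197.] rect [ 513.9 -304.7] [126.9  82.6] 84.4 circ [ 513.7 -304.7] 74.9
567 [128. 200.] rect [ 440.9 -115.3] [55.7 33.3] 41.0 circ [ 433.9 -107.1] 28.0
(0.076, 0.11)
333 [634.  47.] rect [ 728.3 -481.1] [29.9 13.5] 30.2 circ [ 731.5 -486.6] 15.0
2061 [126.  60.] rect [ 576.  -121.7] [35.1 31. ] 59.3 circ [ 576.3 -122.1] 21.2
1412 [401. 108.] rect [ 615.5 -330.9] [32.5 32.4] 55.8 circ [ 616.1 -330.9] 16.8
1225 [339. 228.] rect [ 509.3 -320.5] [33.6 32.4] 64.4 circ [ 509.1 -320.6] 16.9
(0.091, 0.11)
621 [119.  59.] rect [ 576.2 -121.7] [19.1 19.3] 34.2 circ [ 575.8 -121.9] 10.3
```

View pics/w5.png

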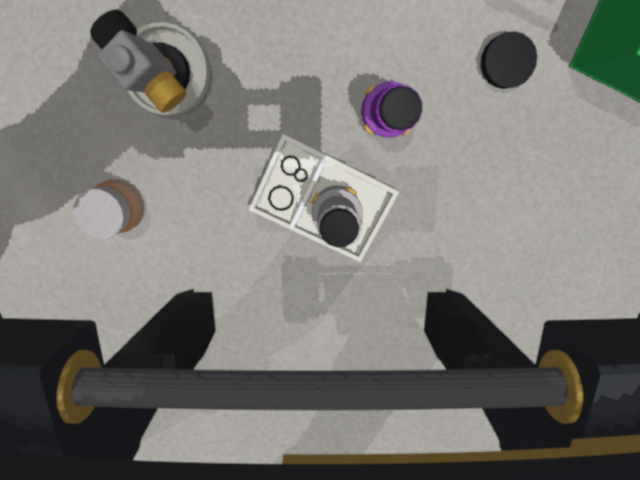

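The valve stands upright in the dish, at (.576,-.122) against a dish centre of (.578,-.122). The steel first stage is at (339,215) in the large compartment, and the purple look-alike at (392,108). I'm moving down on the steel one.

jog_arm(
  increments=[
    {"x": -0.035,"y": -0.088,"z": -0.1,"turn": 0,"grip": 1},
    {"x": 0,"y": 0,"z": -0.25,"turn": 0,"grip": 1},
    {"x": 0,"y": 0,"z": -0.2,"turn": 0,"grip": 1},
    {"x": 0,"y": 0,"z": -0.1,"turn": 0,"grip": 1},
    {"x": 0,"y": 0,"z": 0,"turn": 0,"grip": 1},
  ],
)

```text
time_s: 18.27
position: [0.5141, -0.3127, 0.1427]
eef_rot: [0.133, -0.13, 0.699, -0.691]
ft_force: [0.9, 0.5, 0.4]
gripper_width: 0.0883
```

jog_arm(
  increments=[
    {"x": -0.025,"y": -0.039,"z": -0.08,"turn": 0,"grip": 1},
    {"x": 0,"y": 0,"z": -0.12,"turn": 0,"grip": 1},
    {"x": 0,"y": 0,"z": -0.05,"turn": 0,"grip": 1},
    {"x": 0,"y": 0,"z": 0,"turn": 0,"grip": 1},
  ],
)

```text
time_s: 18.77
position: [0.5109, -0.3215, 0.0931]
eef_rot: [0.135, -0.129, 0.697, -0.692]
ft_force: [0.1, 0.5, 0.1]
gripper_width: 0.0881
```

jog_arm(
  increments=[
    {"x": -0.008,"y": 0.005,"z": -0.06,"turn": 0,"grip": 1},
    {"x": 0,"y": 0,"z": -0.05,"turn": 0,"grip": 1},
    {"x": 0,"y": 0,"z": 0,"turn": 0,"grip": 1},
  ],
)

```text
time_s: 19.15
position: [0.5098, -0.321, 0.0711]
eef_rot: [0.136, -0.128, 0.697, -0.693]
ft_force: [0.2, -0.2, -0.7]
gripper_width: 0.0883
```

jog_arm(
  increments=[
    {"x": 0,"y": 0,"z": -0.01,"turn": 0,"grip": -1},
    {"x": 0,"y": 0,"z": 0,"turn": 0,"grip": -1},
    {"x": 0,"y": 0,"z": 0,"turn": 0,"grip": -1},
    {"x": 0,"y": 0,"z": 0,"turn": 0,"grip": -1},
    {"x": 0,"y": 0,"z": 0,"turn": 0,"grip": -1},
    {"x": 0,"y": 0,"z": 0,"turn": 0,"grip": -1},
    {"x": 0,"y": 0,"z": 0,"turn": 0,"grip": -1},
    {"x": 0,"y": 0,"z": 0,"turn": 0,"grip": -1},
  ],
)

```text
time_s: 20.15
position: [0.5104, -0.3211, 0.0698]
eef_rot: [0.136, -0.128, 0.696, -0.693]
ft_force: [-0.3, 0.6, 0.2]
gripper_width: 0.0375
```

```bash
python3 -c "
from h import *
jaw()"
```

```text
[ 0.5104 -0.3211  0.0698] jaw deg -68.46 tilt [-0.0125 -0.9999 -0.0029  0.0698]
```

jog_arm(
  increments=[
    {"x": 0,"y": 0,"z": 0.1,"turn": 0,"grip": -1},
    {"x": 0,"y": 0,"z": 0.25,"turn": 0,"grip": -1},
    {"x": 0,"y": 0,"z": 0.3,"turn": 0,"grip": -1},
    {"x": 0,"y": 0,"z": 0.25,"turn": 0,"grip": -1},
    {"x": 0,"y": 0.1,"z": 0,"turn": 0,"grip": -1},
  ],
)

```text
time_s: 20.78
position: [0.5066, -0.3014, 0.2564]
eef_rot: [0.134, -0.128, 0.697, -0.693]
ft_force: [0.2, 0.3, -6.4]
gripper_width: 0.0373
```

jog_arm(
  increments=[
    {"x": 0,"y": 0.2,"z": 0,"turn": 0,"grip": -1},
    {"x": 0,"y": 0.28,"z": 0,"turn": 0,"grip": -1},
    {"x": 0,"y": 0.28,"z": 0,"turn": 0,"grip": -1},
    {"x": 0,"y": 0.28,"z": 0,"turn": 0,"grip": -1},
    {"x": 0,"y": 0.28,"z": 0,"turn": 0,"grip": -1},
    {"x": 0,"y": 0.28,"z": 0,"turn": 0,"grip": -1},
    {"x": 0,"y": 0.28,"z": 0,"turn": 0,"grip": -1},
    {"x": 0,"y": 0.28,"z": 0,"turn": 0,"grip": -1},
    {"x": 0,"y": 0.28,"z": 0,"turn": 0,"grip": -1},
    {"x": 0,"y": 0.2,"z": 0,"turn": 0,"grip": -1},
    {"x": 0,"y": 0,"z": 0,"turn": 0,"grip": -1},
  ],
)

```text
time_s: 22.15
position: [0.4815, 0.2539, 0.2436]
eef_rot: [0.126, -0.145, 0.699, -0.688]
ft_force: [-0.8, -0.8, -5.3]
gripper_width: 0.0371
```

Run:
```python
from h import *
jaw();print(readout.read_state()['gripper_width'])
v=snap("wrist");cv2.imwrite("pics/w6.png",v[0][:,:,::-1]);np.save("pics/w6.npy",v[1])
for z in((.0085,.02),): print(z);comps(v,*z,amin=100)
```

```text
[0.4815 0.2539 0.2436] jaw deg -67.89 tilt [ 0.0241 -0.9995 -0.0203  0.2436]
0.03714280890200676
(0.0085, 0.02)
2257 [175.  85.] rect [522.9 409.1] [83.2 83.2] 74.1 circ [523.1 409. ] 58.0
2023 [337. 105.] rect [557.6 275.3] [82.9 82.4] 85.7 circ [557.4 275. ] 57.6
366 [537.  96.] rect [635.4 117.2] [50.7 20.9] 20.7 circ [639.  107.5] 25.3
108 [270. 240.] rect [428.4 287.8] [25.9  5.9] 32.1 circ [429.7 285.7] 13.0
1110 [441. 270.] rect [456.4 120.7] [42.1 49.3] 57.6 circ [454.6 117.4] 25.0
470 [605. 351.] rect [444.7 -88.8] [16.  49.5] 57.5 circ [440.7 -95. ] 24.8
```

View pics/w6.png

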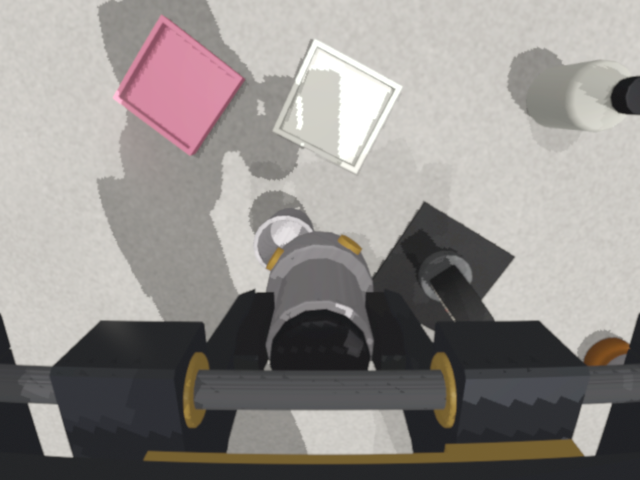

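The square tray is empty at (337,105) with its centre at (.5575,.275). The gauge is still upright on the mat.

jog_arm(
  increments=[
    {"x": 0.18,"y": 0.05,"z": 0,"turn": 0,"grip": -1},
    {"x": 0.18,"y": 0.05,"z": 0,"turn": 0,"grip": -1},
    {"x": 0,"y": 0,"z": -0.2,"turn": 0,"grip": -1},
    {"x": 0,"y": 0,"z": -0.25,"turn": 0,"grip": -1},
    {"x": 0,"y": 0,"z": -0.2,"turn": 0,"grip": -1},
    {"x": 0,"y": 0,"z": 0,"turn": 0,"grip": -1},
  ],
)

```text
time_s: 22.95
position: [0.5491, 0.259, 0.1047]
eef_rot: [0.116, -0.148, 0.695, -0.694]
ft_force: [-0.2, -1.0, -5.1]
gripper_width: 0.0369
```

```bash
python3 -c "
from h import *
T=jaw();print((T@[0,.066,0,1]).round(4))"
```

```text
[0.5491 0.259  0.1047] jaw deg -68.52 tilt [ 0.0444 -0.999  -0.0092  0.1047]
[0.5461 0.2585 0.0388 1.    ]
```

jog_arm(
  increments=[
    {"x": 0.055,"y": 0.08,"z": 0,"turn": 0,"grip": -1},
    {"x": 0,"y": 0,"z": -0.04,"turn": 0,"grip": -1},
    {"x": 0,"y": 0,"z": 0,"turn": 0,"grip": -1},
  ],
)

```text
time_s: 23.32
position: [0.5604, 0.2717, 0.099]
eef_rot: [-0.114, 0.147, -0.694, 0.695]
ft_force: [-0.4, 0.1, -5.0]
gripper_width: 0.0372
```

```bash
python3 -c "
from h import *
T=jaw();print((T@[0,.066,0,1]).round(4))"
```

```text
[0.5604 0.2717 0.099 ] jaw deg -68.72 tilt [ 0.045  -0.999  -0.0067  0.099 ]
[0.5575 0.271  0.0331 1.    ]
```

jog_arm(
  increments=[
    {"x": 0,"y": 0.018,"z": -0.05,"turn": 0,"grip": -1},
    {"x": 0,"y": 0,"z": -0.05,"turn": 0,"grip": -1},
    {"x": 0,"y": 0,"z": 0,"turn": 0,"grip": -1},
  ],
)

```text
time_s: 23.7
position: [0.5601, 0.2743, 0.0787]
eef_rot: [-0.114, 0.146, -0.694, 0.696]
ft_force: [-0.8, 0.1, -5.2]
gripper_width: 0.0373
```

jog_arm(
  increments=[
    {"x": 0,"y": 0,"z": -0.025,"turn": 0,"grip": -1},
  ],
)

```text
time_s: 23.82
position: [0.5604, 0.2744, 0.0737]
eef_rot: [-0.115, 0.146, -0.694, 0.696]
ft_force: [0.1, 0.2, -4.3]
gripper_width: 0.0368
```

jog_arm(
  increments=[
    {"x": 0,"y": 0,"z": -0.008,"turn": 0,"grip": -1},
  ],
)

```text
time_s: 23.95
position: [0.5602, 0.2742, 0.0717]
eef_rot: [-0.114, 0.146, -0.694, 0.696]
ft_force: [-0.1, 0.4, -5.3]
gripper_width: 0.0373
```

jog_arm(
  increments=[
    {"x": 0,"y": 0,"z": -0.008,"turn": 0,"grip": -1},
  ],
)

```text
time_s: 24.08
position: [0.5599, 0.2742, 0.0705]
eef_rot: [-0.114, 0.146, -0.694, 0.696]
ft_force: [-4.5, -1.9, 9.6]
gripper_width: 0.0374
```

jog_arm(
  increments=[
    {"x": 0,"y": 0,"z": -0.008,"turn": 0,"grip": -1},
  ],
)

```text
time_s: 24.2
position: [0.5598, 0.2742, 0.0704]
eef_rot: [-0.114, 0.146, -0.694, 0.696]
ft_force: [-4.3, -2.4, 12.2]
gripper_width: 0.0374
```

jog_arm(
  increments=[
    {"x": 0,"y": 0,"z": -0.012,"turn": 0,"grip": -1},
    {"x": 0,"y": 0,"z": 0,"turn": 0,"grip": 0.4},
    {"x": 0,"y": 0,"z": 0,"turn": 0,"grip": 0.4},
    {"x": 0,"y": 0,"z": 0,"turn": 0,"grip": 0.4},
    {"x": 0,"y": 0,"z": 0,"turn": 0,"grip": 0.4},
  ],
)

```text
time_s: 24.82
position: [0.5618, 0.2754, 0.0725]
eef_rot: [-0.116, 0.144, -0.694, 0.695]
ft_force: [0.7, -1.1, -0.7]
gripper_width: 0.0616
```

jog_arm(
  increments=[
    {"x": 0,"y": 0,"z": 0.1,"turn": 0,"grip": 0.4},
    {"x": 0,"y": 0,"z": 0.3,"turn": 0,"grip": 0.4},
    {"x": 0,"y": 0,"z": 0.35,"turn": 0,"grip": 1},
    {"x": 0,"y": 0,"z": 0.25,"turn": 0,"grip": 1},
    {"x": -0.13,"y": -0.19,"z": 0,"turn": 0.026,"grip": 1},
    {"x": -0.13,"y": -0.19,"z": 0,"turn": 0.028,"grip": 1},
    {"x": -0.13,"y": -0.19,"z": 0,"turn": 0.026,"grip": 1},
    {"x": -0.13,"y": -0.19,"z": 0,"turn": 0.026,"grip": 1},
    {"x": 0,"y": 0,"z": 0,"turn": 0,"grip": 1},
    {"x": 0,"y": 0,"z": 0,"turn": 0,"grip": 1},
  ],
)

```text
time_s: 26.08
position: [0.4558, 0.1199, 0.2837]
eef_rot: [-0.348, 0.364, -0.605, 0.616]
ft_force: [-0.2, 0.2, -0.4]
gripper_width: 0.0879
```

Run:
```python
from h import *
jaw()
v=snap("wrist");cv2.imwrite("pics/w7.png",v[0][:,:,::-1]);np.save("pics/w7.npy",v[1])
for z in((.0085,.02),(.05,.11),(.078,.11)): print(z);comps(v,*z,amin=100)
```

```text
[0.4558 0.1199 0.2837] jaw deg -29.45 tilt [ 0.0275 -0.9996  0.0021  0.2837]
(0.0085, 0.02)
771 [340.  24.] rect [556.1 257.2] [46.4 82.9] 85.6 circ [555.9 257.7] 46.7
1157 [601.  62.] rect [752.8  96. ] [130.7  22.3] 89.0 circ [753.6  96. ] 65.9
307 [208.  51.] rect [434.  278.6] [40.6 27.4] 28.5 circ [437.1 273.2] 20.7
234 [476. 113.] rect [627.2 109.9] [50.8 21.1] 59.6 circ [636.2 104.6] 25.4
245 [301. 192.] rect [438.  128.4] [36.7  9.1] 56.7 circ [441.3 126.3] 18.4
203 [341. 192.] rect [473.1 107.6] [35.6  7.7] 63.3 circ [469.7 109.3] 17.8
358 [509. 295.] rect [584.1 -92.7] [24.5 70.3] 78.6 circ [ 582.1 -102.9] 35.2
551 [506. 313.] rect [ 569.5 -110. ] [45.2 25.5] 41.4 circ [ 575.5 -116.9] 22.8
436 [394. 351.] rect [437.3 -93.9] [32.  55.9] 70.6 circ [ 433.5 -104.7] 28.0
262 [483. 433.] rect [ 487.6 -267.7] [60.7 23.6] 84.4 circ [ 485.3 -267.5] 30.9
674 [152. 449.] rect [ 88.6 -78.6] [60.2 45.2] 35.0 circ [ 83.2 -70.9] 32.5
(0.05, 0.11)
3486 [522. 114.] rect [637.4 104.3] [50.9 44.7] 60.8 circ [640.5 102.5] 25.9
2145 [321. 205.] rect [454.9 117.9] [58.2 26.7] 59.7 circ [455.1 117.7] 31.0
1483 [534. 326.] rect [ 585.7 -104.4] [51.8 34.1] 61.2 circ [ 584.9 -104.7] 29.5
(0.078, 0.11)
1858 [533. 115.] rect [637.9 104.3] [38.7 33.5] 54.3 circ [640.3 102.2] 20.0
1853 [321. 208.] rect [454.7 117.5] [51.7 26.6] 59.8 circ [454.6 117.4] 27.6
201 [534. 349.] rect [ 567.6 -108.4] [23.8  8.2] 47.6 circ [ 570.  -110.6] 11.9
```

View pics/w7.png

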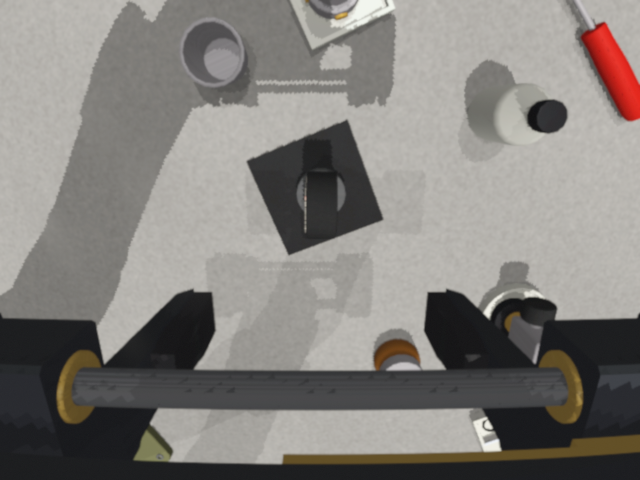

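The gauge is upright on the mat at (321,200), with its axis at 59.7°. Everything else is in place. I'm descending onto it.

jog_arm(
  increments=[
    {"x": -0.005,"y": -0.01,"z": -0.15,"turn": -0.002,"grip": 1},
    {"x": 0,"y": 0,"z": -0.3,"turn": 0,"grip": 1},
    {"x": 0,"y": 0,"z": -0.2,"turn": 0,"grip": 1},
    {"x": 0,"y": 0,"z": -0.05,"turn": 0,"grip": 1},
    {"x": 0,"y": 0,"z": 0,"turn": 0,"grip": 1},
  ],
)

```text
time_s: 26.75
position: [0.461, 0.1247, 0.142]
eef_rot: [-0.35, 0.357, -0.607, 0.618]
ft_force: [-0.9, -0.2, 0.3]
gripper_width: 0.0881
```

```bash
python3 -c "
from h import *
jaw()"
```

```text
[0.461  0.1247 0.142 ] jaw deg -30.05 tilt [ 0.0174 -0.9998  0.0093  0.142 ]
```

jog_arm(
  increments=[
    {"x": -0.03,"y": -0.035,"z": -0.1,"turn": 0,"grip": 1},
    {"x": 0,"y": 0,"z": -0.12,"turn": 0,"grip": 1},
    {"x": 0,"y": 0,"z": 0,"turn": 0,"grip": 1},
  ],
)

```text
time_s: 27.12
position: [0.4593, 0.12, 0.1015]
eef_rot: [-0.353, 0.353, -0.606, 0.619]
ft_force: [0.3, -0.4, -0.4]
gripper_width: 0.0883
```

jog_arm(
  increments=[
    {"x": -0.023,"y": -0.01,"z": -0.06,"turn": 0,"grip": 1},
    {"x": -0.004,"y": 0,"z": -0.06,"turn": 0,"grip": 1},
    {"x": 0,"y": 0,"z": 0,"turn": 0,"grip": 1},
  ],
)

```text
time_s: 27.5
position: [0.4574, 0.1195, 0.0808]
eef_rot: [-0.356, 0.35, -0.606, 0.62]
ft_force: [0.9, 0.1, -0.3]
gripper_width: 0.0882
```

jog_arm(
  increments=[
    {"x": -0.015,"y": -0.008,"z": -0.025,"turn": 0,"grip": 1},
    {"x": 0,"y": 0,"z": 0,"turn": 0,"grip": -1},
    {"x": 0,"y": 0,"z": 0,"turn": 0,"grip": -1},
    {"x": 0,"y": 0,"z": 0,"turn": 0,"grip": -1},
    {"x": 0,"y": 0,"z": 0,"turn": 0,"grip": -1},
    {"x": 0,"y": 0,"z": 0,"turn": 0,"grip": -1},
    {"x": 0,"y": 0,"z": 0,"turn": 0,"grip": -1},
    {"x": 0,"y": 0,"z": 0,"turn": 0,"grip": -1},
    {"x": 0,"y": 0,"z": 0,"turn": 0,"grip": -1},
  ],
)

```text
time_s: 28.62
position: [0.4555, 0.1181, 0.077]
eef_rot: [-0.357, 0.348, -0.606, 0.62]
ft_force: [0.8, -0.3, 1.1]
gripper_width: 0.0257
```

```bash
python3 -c "
from h import *
jaw()"
```

```text
[0.4555 0.1181 0.077 ] jaw deg -30.14 tilt [-6.000e-04 -9.997e-01  2.330e-02  7.700e-02]
```

jog_arm(
  increments=[
    {"x": 0,"y": 0,"z": 0.1,"turn": 0,"grip": -1},
    {"x": 0,"y": 0,"z": 0.25,"turn": 0,"grip": -1},
    {"x": 0,"y": 0,"z": 0.3,"turn": 0,"grip": -1},
    {"x": 0,"y": 0,"z": 0.25,"turn": 0,"grip": -1},
    {"x": 0,"y": -0.1,"z": 0,"turn": 0,"grip": -1},
  ],
)

```text
time_s: 29.25
position: [0.4532, 0.0988, 0.2606]
eef_rot: [-0.357, 0.352, -0.605, 0.619]
ft_force: [-0.3, -0.8, -3.8]
gripper_width: 0.0258
```

jog_arm(
  increments=[
    {"x": 0.01,"y": -0.2,"z": 0,"turn": 0,"grip": -1},
    {"x": 0.01,"y": -0.28,"z": 0,"turn": 0,"grip": -1},
    {"x": 0.01,"y": -0.28,"z": 0,"turn": 0,"grip": -1},
    {"x": 0.01,"y": -0.28,"z": 0,"turn": 0,"grip": -1},
    {"x": 0.01,"y": -0.28,"z": 0,"turn": 0,"grip": -1},
    {"x": 0.01,"y": -0.28,"z": 0,"turn": 0,"grip": -1},
    {"x": 0.01,"y": -0.28,"z": 0,"turn": 0,"grip": -1},
    {"x": 0,"y": -0.25,"z": 0,"turn": 0,"grip": -1},
    {"x": 0,"y": -0.15,"z": 0,"turn": 0,"grip": -1},
    {"x": 0,"y": 0,"z": 0,"turn": 0,"grip": -1},
  ],
)

```text
time_s: 30.5
position: [0.458, -0.373, 0.256]
eef_rot: [-0.354, 0.354, -0.609, 0.616]
ft_force: [0.3, 0.8, -3.1]
gripper_width: 0.0259
```

Run:
```python
from h import *
jaw();print(readout.read_state()['gripper_width'])
v=snap("wrist");cv2.imwrite("pics/w8.png",v[0][:,:,::-1]);np.save("pics/w8.npy",v[1])
for z in((.0085,.02),): print(z);comps(v,*z,amin=100)
```

```text
[ 0.458 -0.373  0.256] jaw deg -29.93 tilt [ 0.0047 -1.      0.0087  0.256 ]
0.02591861027780621
(0.0085, 0.02)
2892 [333.  96.] rect [ 513.7 -304.4] [126.5  82.5] 84.6 circ [ 514.1 -304.4] 74.7
270 [431.  82.] rect [ 599.6 -330.4] [51.1 23.2] 84.7 circ [ 610.6 -331.5] 25.6
2314 [568. 117.] rect [ 697.8 -419.4] [49.4 49.5] 24.7 circ [ 698.2 -419.4] 25.4
879 [625. 200.] rect [ 719.5 -537.9] [132.7  36. ] 73.8 circ [ 735.9 -542.7] 66.3
```

View pics/w8.png

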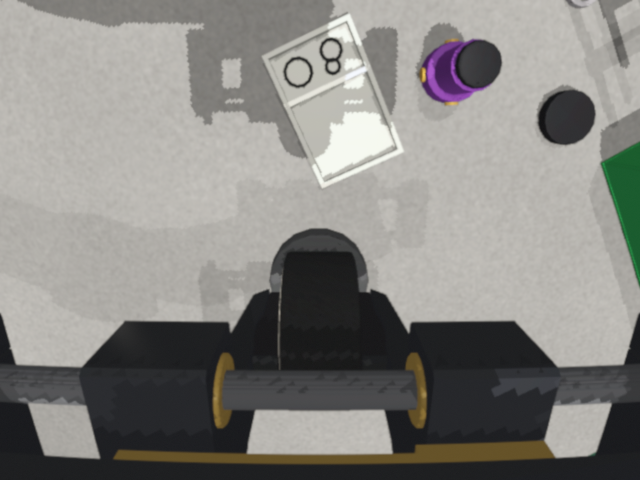

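The large compartment is empty, centred near (346,129), which casts to (.5116,-.326). The gauge is held upright.

jog_arm(
  increments=[
    {"x": 0.13,"y": 0.11,"z": 0,"turn": 0,"grip": -1},
    {"x": 0.13,"y": 0.11,"z": 0,"turn": 0,"grip": -1},
    {"x": 0,"y": 0,"z": -0.2,"turn": 0,"grip": -1},
    {"x": 0,"y": 0,"z": -0.25,"turn": 0,"grip": -1},
    {"x": 0,"y": 0,"z": -0.2,"turn": 0,"grip": -1},
    {"x": 0,"y": 0,"z": 0,"turn": 0,"grip": -1},
  ],
)

```text
time_s: 31.3
position: [0.5121, -0.3127, 0.1227]
eef_rot: [0.36, -0.358, 0.609, -0.609]
ft_force: [-0.1, 0.4, -1.5]
gripper_width: 0.0257
```

```bash
python3 -c "
from h import *
T=jaw();print((T@[0,.073,0,1]).round(4))"
```

```text
[ 0.5121 -0.3127  0.1227] jaw deg -28.99 tilt [-0.0028 -1.      0.0016  0.1227]
[ 0.5123 -0.3125  0.0497  1.    ]
```

jog_arm(
  increments=[
    {"x": 0,"y": -0.065,"z": -0.05,"turn": 0,"grip": -1},
    {"x": 0,"y": 0,"z": -0.08,"turn": 0,"grip": -1},
    {"x": 0,"y": 0,"z": 0,"turn": 0,"grip": -1},
  ],
)

```text
time_s: 31.68
position: [0.5144, -0.3264, 0.0988]
eef_rot: [-0.362, 0.357, -0.608, 0.611]
ft_force: [0.5, -0.3, -1.7]
gripper_width: 0.0259
```

```bash
python3 -c "
from h import *
T=jaw();print((T@[0,.073,0,1]).round(4))"
```

```text
[ 0.5144 -0.3264  0.0988] jaw deg -28.94 tilt [-0.0036 -1.      0.007   0.0988]
[ 0.5149 -0.3264  0.0258  1.    ]
```

jog_arm(
  increments=[
    {"x": -0.014,"y": 0,"z": -0.05,"turn": 0,"grip": -1},
    {"x": 0,"y": 0,"z": -0.04,"turn": 0,"grip": -1},
    {"x": 0,"y": 0,"z": 0,"turn": 0,"grip": -1},
  ],
)

```text
time_s: 32.05
position: [0.5119, -0.3268, 0.0807]
eef_rot: [-0.362, 0.356, -0.607, 0.611]
ft_force: [1.0, 0.3, -2.8]
gripper_width: 0.0259
```

jog_arm(
  increments=[
    {"x": 0,"y": 0,"z": -0.014,"turn": 0,"grip": -1},
  ],
)

```text
time_s: 32.17
position: [0.5122, -0.3268, 0.078]
eef_rot: [-0.362, 0.356, -0.607, 0.611]
ft_force: [0.2, 0.2, -2.1]
gripper_width: 0.026
```

jog_arm(
  increments=[
    {"x": 0,"y": 0,"z": -0.007,"turn": 0,"grip": -1},
  ],
)

```text
time_s: 32.3
position: [0.5123, -0.3266, 0.0767]
eef_rot: [-0.362, 0.356, -0.607, 0.611]
ft_force: [-1.2, 0.5, 5.9]
gripper_width: 0.0255
```

Touchdown. Releasing and retreating.

jog_arm(
  increments=[
    {"x": 0,"y": 0,"z": 0,"turn": 0,"grip": 0.2},
    {"x": 0,"y": 0,"z": 0,"turn": 0,"grip": 0.2},
    {"x": 0,"y": 0,"z": 0,"turn": 0,"grip": 0.2},
    {"x": 0,"y": 0,"z": 0,"turn": 0,"grip": 0.2},
    {"x": 0,"y": 0,"z": 0,"turn": 0,"grip": 0.2},
    {"x": 0,"y": 0,"z": 0.1,"turn": 0,"grip": 0.2},
    {"x": 0,"y": 0,"z": 0.3,"turn": 0,"grip": 0.2},
    {"x": 0,"y": 0,"z": 0.3,"turn": 0,"grip": 0.2},
    {"x": 0,"y": 0,"z": 0.3,"turn": 0,"grip": 1},
    {"x": -0.15,"y": -0.1,"z": 0,"turn": 0,"grip": 1},
    {"x": -0.15,"y": -0.15,"z": 0,"turn": 0,"grip": 1},
    {"x": 0,"y": 0,"z": 0,"turn": 0,"grip": 1},
  ],
)

```text
time_s: 33.8
position: [0.4523, -0.3772, 0.2939]
eef_rot: [-0.365, 0.355, -0.602, 0.615]
ft_force: [-0.1, 0.4, 0.3]
gripper_width: 0.0878
```

Run:
```python
from h import *
jaw();v=snap("wrist")
print("wrist");comps(v,.0085,.02,400);comps(v,.06,.11,300)
V=[snap("scene"),snap("side")]
for w in V: print("--");comps(w,.0085,.018,150);print("parts");comps(w,.055,.11,60)
cv2.imwrite("pics/end.png",np.vstack([cv2.resize(V[0][0][150:370,90:530],(640,320)),cv2.resize(V[1][0][120:400,180:480],(300,280))if 0 else V[1][0][130:400]])[:,:,::-1])
```

```text
[ 0.4523 -0.3772  0.2939] jaw deg -28.79 tilt [-0.0032 -0.9997  0.0223  0.2939]
wrist
2311 [333.  93.] rect [ 513.6 -304.3] [127.   82.3] 84.5 circ [ 514.  -304.5] 74.8
1886 [545. 117.] rect [ 697.9 -419.1] [49.  49.9] 2.8 circ [ 698.3 -419.3] 25.4
406 [324. 124.] rect [ 494.3 -318.1] [41.9 11.9] 61.6 circ [ 499.5 -320.9] 21.0
1236 [607. 217.] rect [ 722.3 -577.5] [229.1  70.6] 71.3 circ [ 754.4 -588.3] 114.6
679 [632.  22.] rect [ 761.9 -368.6] [49.9 10.4] 88.2 circ [ 759.5 -368.6] 25.0
1762 [458.  68.] rect [ 614.5 -331. ] [37.  34.8] 88.1 circ [ 615.4 -331.1] 19.1
2349 [347. 124.] rect [ 510.  -326.9] [57.7 27.1] 62.0 circ [ 509.9 -327. ] 31.1
1454 [631. 193.] rect [ 718.6 -531. ] [114.   28.5] 75.2 circ [ 730.7 -534.2] 57.0
--
263 [117.  10.] rect [-896.2 -316.7] [ 31.8 483.6] 0.6 circ [-897.3 -316.7] 241.8
1826 [252. 124.] rect [3.2 0.4] [214.5 205.5] 0.0 circ [4.1 0.5] 140.7
362 [485. 207.] rect [526.7 408.4] [84.4 88. ] 74.9 circ [526.6 408.1] 58.8
333 [439. 235.] rect [562.  275.7] [84.3 82.3] 85.4 circ [562.1 275.1] 56.2
2551 [547. 260.] rect [702.4 450.4] [142.9 105.6] 10.7
[... 2519 characters left out ...]
rect [  353.6 -1789.7] [668.1  53.9] 0.4 circ [  353.6 -1795.9] 334.1
2931 [322. 102.] rect [ 822.6 -535.7] [466.3 214.5] 88.4 circ [ 828.1 -538.5] 245.5
148 [355. 152.] rect [ 615.3 -326.2] [33.9 36.2] 73.7 circ [ 615.8 -326.8] 19.2
303 [390. 159.] rect [ 510.7 -325.8] [60.3 31.8] 62.6 circ [ 509.7 -324.4] 32.2
415 [337. 196.] rect [ 576.9 -116. ] [85.9 31.6] 56.6 circ [ 577.7 -116.8] 43.4
485 [270. 241.] rect [637.7 108. ] [49.8 40.5] 44.1 circ [640.6 106.4] 25.9
1707 [584. 312.] rect [-8.  32.4] [ 74.6 148.6] 88.4 circ [-8.8  2.9] 74.3
366 [266. 308.] rect [554.4 276.3] [36.7 35.8] 87.1 circ [555.7 275.3] 19.3
2763 [ 32. 409.] rect [808.5 601.8] [109.8 218. ] 50.1 circ [842.4 642.3] 109.0
```

View pics/end.png

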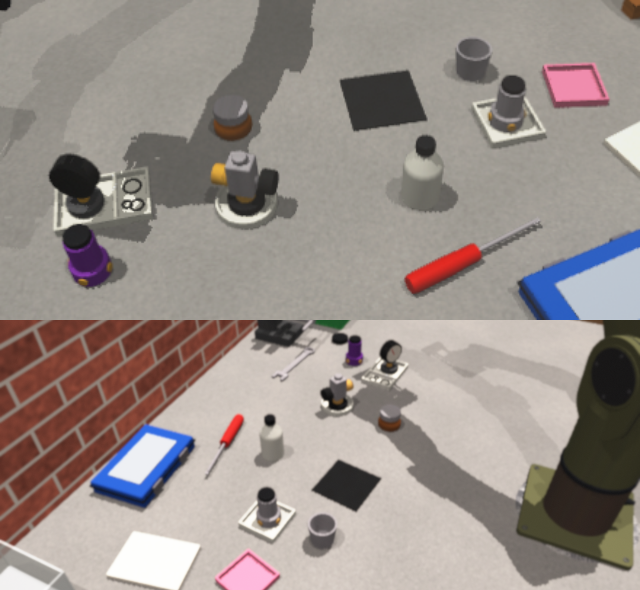

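All three parts stand upright, each within about 3 mm of the middle of its tray, and the gripper is clear. Handing in.

```bash
python3 -c "
from rig import job;print(job.hand_in())"
```

```text
the job is handed in; nothing more can be done
None
```

The job is handed in at about 34 s of the 117 s allowed; no verdict was reported. I parked the gauge on the mat, then moved the valve to the round dish, the first stage to the square tray and the gauge to the large compartment. Each was lowered to contact before release.

- **Final positions:** my last checks show all three parts upright and the gripper empty and clear. The valve and the gauge are about 2 mm off centre, and the first stage about 3 mm.
- **Camera disagreement:** the scene camera puts the first stage about 4 mm off centre in y. The side camera puts it about 4 mm off in x, which is roughly their calibration error. I took no close wrist picture of it after release.
- **Bystanders:** the bottle, jar, beaker and both look-alikes appear unmoved in the final pictures.
- **Set-down force:** the wrist force peaked at about 48 N when I set the gauge on the mat, below the 120 N limit. The other contacts were about 14 N or less where measured, though I took no reading on the first stage's last small press.
- **Tool tilt:** the tool had drifted by up to about 2.6° when I set down the first stage, but it still stands upright.

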